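# Press a pump collar onto a bottle with the bench press's bar switch

### The job

Slide the nest that holds the amber bottle fully home against its stop under the press head. Then push the press's long blue start bar all the way down, pressing near its middle so that both ends go down evenly; hold it down for about a second, so that the brass collar is pressed onto the bottle, and let the bar come back up. Leave the other things on the bench where they are.

Things in the scene. Friction and masses are not known exactly. Their poses are not given: they have to be found in the camera images.
- press: Silver aluminium bench-top collar press, bolted down, 490 mm tall to its black handwheel. Origin: on the bench under the ram's axis; z up; -x is its front (with the blue bar), +y its left (where the nest slides out). Base plate x -170 to +145, y -140 to +140 mm, top 32 mm above the bench. Two columns at the back, x +105 mm
- ram_face (a point): Centre of the face of the black ram (36 mm dia.) that comes down on the collar; 152 mm above the bench when up. The head over it reaches over press x -46 to +144, y -70 to +70 mm, from 174 mm up; in front of x -46 mm there is free room above the bar
- bar_mid (a point): Middle of the top of the long start bar: 250 mm along the press's y, 30 mm wide along x, aluminium with a blue strip on top, lying along the front of the base at press x -145, y 0 mm. Top 73.5 mm above the bench at rest; fully down the middle has sunk about 15 mm. Takes about 1 N at first and 10 to 12 N near the bottom, then stops hard. Springs bring it back up
- bar_hinge (a point): Middle of the bar's hinge line, which runs along the press's y 60 mm behind the bar, 60 mm above the bench (pivot blocks at both ends, 72 mm high). Under each bar end is a small black valve, on which it bottoms
- bar (a joint): Swing of the start bar, rad: 0 = up (at rest), about 0.25 = fully down. The ram follows it: it comes down 10 mm per 0.1 rad and rises again with the bar
- bar_tilt (a joint): Tip of the start bar end to end, rad: 0 = level, positive = left (+y) end higher; 0.01 rad = 2.5 mm between its ends. The further from the middle the bar is pressed, the more it tips: 10 N at 35 mm off the middle tips it about 0.025 rad
- nest (a joint): Position of the sliding nest, m: 0 = home against its stop, bottle straight under the ram; positive = out to the press's left (+y), up to 0.085. Stays where it is left; moving it takes 2 to 3 N. The nest is an aluminium slide with a black round holder, in which a 33 mm amber bottle is held fast
- nest_knob (a point): Centre of the top of the nest's black upright knob, 22 mm dia., from 43 to 95 mm above the bench. Nest home: at press x 0, y +135 mm; nest out: same x, further along +y by what the joint reads. A 10 mm steel rod, 49 mm above the bench, joins it to the nest on its right (-y) side; its other sides are free
- bar_left (a point): Top of the bar's left end (press +y end), 125 mm from bar_mid
- bar_right (a point): Top of the bar's right end (press -y end), 125 mm from bar_mid
- collar (a joint): How far the brass pump collar (19 mm dia., 14 mm tall) on the bottle's neck has been pushed down by the ram, m: 0 = loose on top, about 0.008 = pressed on with the bar fully down. Stays where it is pushed
- collar_top (a point): Centre of the collar's top rim, 135 mm above the bench before pressing; moves with the nest
- done_bottle: Finished amber bottle with collar, 33 mm dia., 72 mm tall, standing loose on the bench right of the press. Bystander. Origin: centre of its underside
- collar_tray: Open blue tray with spare collars, 100 x 130 x 35 mm, loose on the bench right of the press. Bystander. Origin: centre of its underside
- foot_pedal: Grey foot pedal with black ribbed treadle, 150 x 100 x 60 mm, put aside on the bench left of the press, at the front. Bystander, not used. Origin: centre of its underside

How it is judged:
By the outcome, as a careful person would: the job done as asked, in the order asked, and still so for the second after the job is handed in, with the robot touching nothing.
It also fails if it takes over 48 s, if anything falls off the work surface, if the arm or the gripper's body presses on something with over 40 N, if the wrist force passes 120 N, or if a joint passes its speed limit or range.

### The arm

A 7-joint arm with a two-finger parallel gripper is mounted at the origin on the work surface. World frame = base frame: x ahead of the robot, y to its left, z up, the work surface at z = 0. Lengths are in mm, angles in rad, forces in N, time in s.
With the tool pointing down it reaches from about 425 to 1025 mm from the base axis. Payload 3.6 kg.
Tool frame: the origin (TCP) lies on the centre line of the jaws, within the pads' length; the fingertips stand robot.tips_ahead ahead of it and the grasp point (between the pads) lies 6 mm ahead of it (robot.tips_ahead is the distance from the TCP to the fingertips, in mm); z points along the fingers, y is the line along which they close (so a half turn about z gives the same grasp; the last joint's range is limited). The gripper opens to 85 mm and grips with 20 to 120 N. Pads are 22 mm wide; open, the fingers measure 114 mm over their backs; the gripper's body (76 mm by 85 mm) begins 54 mm behind the grasp point. The pads swing forward as they close: fully open they stand 13 mm farther back than shut.
Start: joints at [-1.25, 0.591, 0.048, 1.609, -0.033, 0.943, -0.034], TCP at [291.512, 663.815, 256.302] pointing down, gripper open.
Joint ranges: [-2.69, 2.69], [-0.47, 2.24], [-1.27, 1.36], [0.19, 2.51], [-1.53, 4.68], [0.08, 2.07], [-3.09, 3.09]. Speed limits (rad/s): [2.57, 2.57, 3.14, 3.14, 3.14, 3.14, 3.14].

### API

Orientations are given as a unit quaternion [w, x, y, z].
In Python, from plant import robot gives the robot as it stands.
- The arm moves only by the shell command python3 -m pendant 'ROWS' [OPENING] [FORCE]. ROWS is JSON, a list of rows, each a list of 2 entries, a list of its own where there are three numbers: the shift along the tool's x, y, z normalised to -1 to 1, where 1 is 40 mm, then the turn about the tool's z normalised to -1 to 1, where 1 is pi rad. A call has 1 to 20 rows; each row shifts and turns the commanded pose from where the row before left it, along the tool's axes as they then stand; what a row does not reach is not made up. A row lasts 1/8 s, in which the tool goes at most 62.5 mm and 10.7 degrees, less where a joint would pass 70% of its speed; a pose out of reach is approached as far as the arm can. A call with a number of a shift or a turn outside -1 to 1 is refused whole. A call with a gripper value outside its range is refused whole. OPENING is the gripper command: -1 is shut, 1 is fully open, values between are in proportion, set as the call begins (- or left out, the last holds). The fingers move at their own pace and stop on an object; FORCE is the grip in N (left out, the last holds). Time passes only in rows, so rows that do not move let the fingers close. It gives the time, the measured TCP pose, the force, the opening and the grip force at its end, in the units of the state.
- robot.get_obs(): the state, without advancing time (a new reading comes with each control period).
- robot.get_image(name): name is "scene" or "top" or "wrist"; returns a dict with "image" (420x560x3 uint8, red, green, blue), "fov_y" (degrees; the focal length in pixels is half the picture's height over the tangent of half this angle, whatever the lens; pixels are square), "cx", "cy" (the principal point, pixels), "eye" and "orientation" of the camera in the world; the wrist camera has in their place "T_tool_cam" (4x4, takes a point from camera to tool coordinates, whose origin is the TCP and whose axes are the flange's). Camera axes: x right, y down, z forward; pixel columns grow to the right and rows downward; lengths in mm; the calibration is good to about 2 mm. A picture is of the moment at which its call begins: read the wrist's pose just before it. There is no depth.
- robot.hand_in(): hands the job in; it is judged then, once.
The state is a dict: "time_s": time; "q": joint angles; "joint_velocities": joint speeds; "tau": joint torques, N m; "eef_pos": TCP position; "ee_rot": TCP orientation; "ft_force": force on the tool from outside, world axes, zero at the start; "moment": the same for the moment, N m; "gripper_width": opening from 0.0 (shut) to 1.0 (fully open); "gripper_force": force on a finger pad.
Only numpy, scipy, OpenCV 4.12 (cv2) and the standard library are available. Lean on these libraries where they do the work, as an engineer would, in place of code of your own. Each camera call takes 0.05 s, during which the arm holds its last target. There are 200 camera calls.

## Working session

There is one attempt and no reset: what is moved stays moved. The work goes in short steps, Python scripts to look and compute and a shell command to move; the robot and the scene stay as the last step left them, time stands still between calls to the robot, and variables do not carry over. Pictures are saved under pics/ and viewed, at most 10 in all, crops included, and the job is handed in when it is done.

```bash
mkdir -p pics; ls; python3 - <<'E'
from plant import robot
import cv2
o=robot.get_obs(); print({k:o[k] for k in("time_s","eef_pos","ee_rot","ft_force","gripper_width")}, robot.tips_ahead)
for n in("scene","top"):
    d=robot.get_image(n); cv2.imwrite(f"pics/{n}0.png",d["image"][:,:,::-1]); print(n,{k:v for k,v in d.items() if k!="image"})
E
```

```text
pics
{'time_s': 0.0, 'eef_pos': array([291.20929595, 663.08684711, 255.14507484]), 'ee_rot': array([-1.67039948e-04,  2.05398358e-01,  9.78677804e-01, -1.11443119e-03]), 'ft_force': array([ 0.18856314, -0.1347702 ,  0.45391113]), 'gripper_width': 0.9996399921820813} 25.0
scene {'fov_y': 57.44973854802948, 'cx': 277.31831820911424, 'cy': 210.10400858256043, 'eye': array([ 145.09969843, -253.72920575,  882.91940731]), 'orientation': array([-0.23138232,  0.83190419, -0.48693877,  0.13148489])}
top {'fov_y': 51.96321751215015, 'cx': 279.52793481131914, 'cy': 214.67024730966227, 'eye': array([ 428.54219724,  -19.41477369, 1059.90155277]), 'orientation': array([ 0.04223458, -0.69516083,  0.71588594, -0.04974922])}
```

View pics/scene0.png

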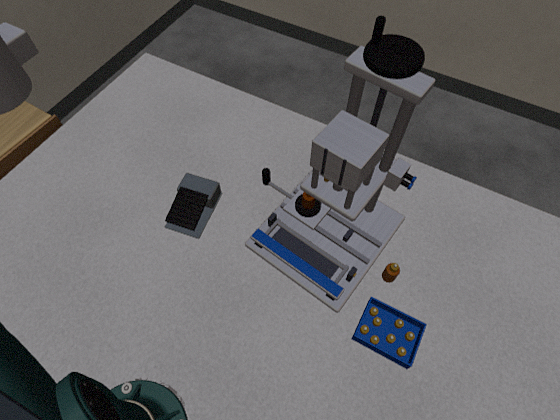

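View pics/top0.png

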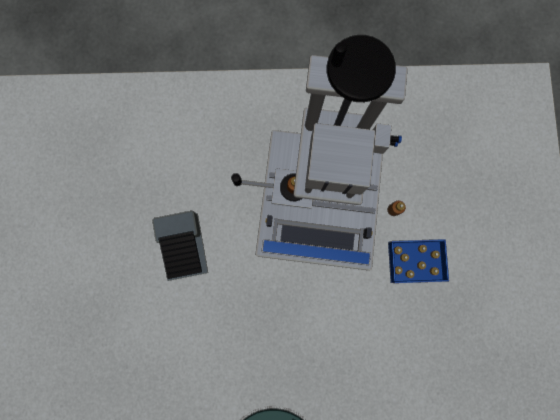

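The scene view shows the blue bar from (254,232) to (341,293) and the black knob at (266,172). In the top view the bar runs from (264,247) to (369,258) and the knob is at (236,179). Next I'll turn these into positions.

```bash
cat > h.py <<'E'
import numpy as np, cv2
from scipy.spatial.transform import Rotation as R
from plant import robot
def rot(q): return R.from_quat([q[1],q[2],q[3],q[0]]).as_matrix()
def ray(d,u,v):
    f=d["image"].shape[0]/2/np.tan(np.radians(d["fov_y"])/2)
    return rot(d["orientation"])@np.array([(u-d["cx"])/f,(v-d["cy"])/f,1])
def on(d,u,v,z):
    r=ray(d,u,v); e=np.array(d["eye"]); return e+r*(z-e[2])/r[2]
def blobs(m,amin):
    n,l,s,c=cv2.connectedComponentsWithStats(m.astype(np.uint8)); 
    return [(s[i],c[i],l==i) for i in range(1,n) if s[i][4]>=amin]
E
python3 - <<'E'
from h import *
for n in("scene","top"):
    d=robot.get_image(n); im=d["image"].astype(int); r,g,b=im[...,0],im[...,1],im[...,2]
    for s,c,m in blobs((b>90)&(b-r>50),100):
        p=cv2.boxPoints(cv2.minAreaRect(np.argwhere(m)[:,::-1].astype(np.float32)))
        w=np.array([on(d,*x,73.5)[:2] for x in p]); L=sorted((np.linalg.norm(w[0]-w[1]),np.linalg.norm(w[1]-w[2])))
        print(n,"blue",s,c.round(1),"mid",on(d,*c,73.5).round(1),np.round(L),w.round(0).tolist())
    x0,y0=(266,176) if n=="scene" else (236,179)
    k=np.zeros(r.shape,bool);k[y0-14:y0+18,x0-14:x0+14]=True
    for s,c,m in blobs(k&(im.max(2)<70),15):
        print(n,"knob",s,c.round(1),"z95",on(d,*c,95).round(1),"z69",on(d,*c,69).round(1))
    c=im[y0-14:y0+18,x0-14:x0+14]
    cv2.imwrite(f"pics/k_{n}.png",cv2.resize(c[...,::-1].astype(np.uint8),None,fx=10,fy=10,interpolation=0))
E
```

```text
scene blue [ 252  229   91   68 1073] [297.6 262.5] mid [ 465.5 -119.9   73.5] [ 27. 244.] [[472.0, 7.0], [499.0, 6.0], [460.0, -234.0], [436.0, -231.0]]
scene blue [ 354  297   72   69 1728] [389.1 332. ] mid [ 421.1 -356.9   73.5] [ 98. 131.] [[375.0, -292.0], [473.0, -296.0], [474.0, -427.0], [380.0, -417.0]]
scene knob [262 168   9  17 121] [265.6 175.9] z95 [626.2  57.4  95. ] z69 [642.1  67.7  69. ]
top blue [ 263  240  107   24 1174] [315.9 251.8] mid [ 469.7 -112.3   73.5] [ 25. 243.] [[476.0, 9.0], [501.0, 6.0], [464.0, -235.0], [439.0, -230.0]]
top blue [ 392  240   57   43 1495] [418.2 261.2] mid [ 441.4 -345.1   73.5] [ 95. 127.] [[490.0, -287.0], [490.0, -415.0], [395.0, -410.0], [395.0, -285.0]]
top knob [231 174  11  12  97] [236.3 179.4] z95 [638.6  64.6  95. ] z69 [644.3  66.8  69. ]
```

```bash
cat >> h.py <<'E'
Y=np.array([37.2,240.5]);Y/=np.linalg.norm(Y);X=np.array([Y[1],-Y[0]])
O=np.array([468.5,-112.8])+145*X
def where():
    o=robot.get_obs();p=o["eef_pos"];d=p[:2]-O;M=rot(o["ee_rot"])
    print("t",round(o["time_s"],2),"press xyz",(d@X).round(1),(d@Y).round(1),p[2].round(1),"tooly in press",(M[:2,1]@X).round(3),(M[:2,1]@Y).round(3),"F x,y,z",(o["ft_force"][:2]@X).round(1),(o["ft_force"][:2]@Y).round(1),o["ft_force"][2].round(1),"w",round(float(o["gripper_width"]),2))
E
python3 -m pendant '[[[0,0,0],-0.042],[[0,0,0],-0.042],[[0,0,0],0]]' -1 60; python3 -c "
from h import *;where();d=np.array([642.9,67.2])-O;print('knob',d@X,d@Y)"
```

```text
time_s: 0.57
eef_pos: [291.6, 663.6, 256.0]
ee_rot: [-0.0, 0.076, 0.997, -0.0]
ft_force: [0.1, -0.4, 0.0]
gripper_width: 0.379
gripper_force: 0.0
t 0.57 press xyz -438.5 740.2 256.0 tooly in press -0.002 1.0 F x,y,z 0.2 -0.4 0.0 w 0.38
knob -0.16436603809152217 204.54339181418703
```

```bash
python3 -m pendant '[[[-0.78,-0.86,0],0],[[-0.78,-0.86,0],0],[[-0.78,-0.86,0],0],[[-0.78,-0.86,0],0],[[-0.78,-0.86,0],0],[[-0.78,-0.86,0],0],[[-0.78,-0.86,0],0],[[-0.78,-0.86,0],0],[[-0.78,-0.86,0],0],[[-0.78,-0.86,0],0],[[-0.78,-0.86,0],0],[[-0.78,-0.86,0],0],[[-0.78,-0.86,0],0],[[-0.78,-0.86,0],0],[[0,0,0],0]]'; python3 - <<'E'
from h import *
where(); o=robot.get_obs()
d=robot.get_image("wrist"); T=np.array(d["T_tool_cam"]); M=rot(o["ee_rot"])
cv2.imwrite("pics/w1.png",d["image"][:,:,::-1])
f=210/np.tan(np.radians(d["fov_y"])/2)
# prediction of knob top pixel
P=np.r_[np.array([642.9,67.2]),95]; c=np.linalg.inv(T)@np.r_[M.T@(P-o["eef_pos"]),1]
print("knob pred px",d["cx"]+f*c[0]/c[2],d["cy"]+f*c[1]/c[2], T.round(2).tolist())
E
```

```text
time_s: 2.45
eef_pos: [653.9, 116.2, 256.4]
ee_rot: [0.001, 0.08, 0.997, -0.002]
ft_force: [0.4, -0.5, -0.7]
gripper_width: 0.001
gripper_force: 0.0
t 2.45 press xyz 3.2 254.6 256.4 tooly in press 0.007 1.0 F x,y,z 0.5 -0.4 -0.7 w 0.0
knob pred px 214.9919191230706 192.96499659148176 [[0.0, -0.95, -0.32, 82.25], [1.0, 0.0, 0.0, 0.12], [-0.0, -0.32, 0.95, -118.03], [0.0, 0.0, 0.0, 1.0]]
```

View pics/w1.png

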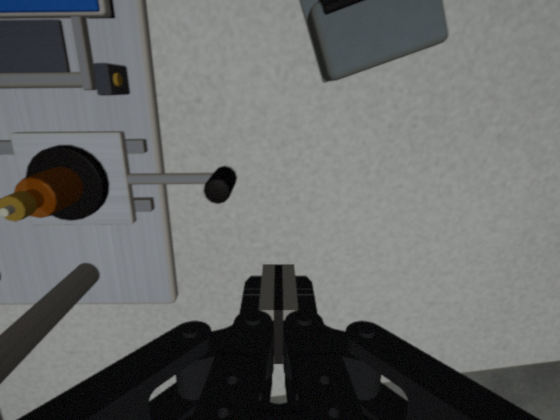

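The wrist view shows the knob top at (217,189), against a prediction of (215,193). It also shows clear bench where the fingers come down, so I'll descend beside the knob.

```bash
python3 -m pendant '[[[0.04,0,0.86],0],[[0.04,0,0.86],0],[[0,0,0.86],0],[[0,0,0.86],0],[[0,0,0.84],0],[[0,-0.2,0],0],[[0,-0.2,0],0],[[0,0,0],0]]'; python3 -c "
from h import *;where()"
```

```text
time_s: 3.5
eef_pos: [646.9, 105.8, 86.9]
ee_rot: [0.001, 0.076, 0.997, -0.0]
ft_force: [0.2, 0.2, -0.3]
gripper_width: 0.001
gripper_force: 0.0
t 3.5 press xyz -2.1 243.3 86.9 tooly in press -0.002 1.0 F x,y,z 0.2 0.3 -0.3 w 0.0
```

```bash
python3 -m pendant '[[[-0.03,-0.2,0],0],[[0,-0.2,0],0],[[0,-0.2,0],0],[[0,-0.2,0],0],[[0,-0.2,0],0],[[0,-0.2,0],0],[[0,-0.2,0],0],[[0,-0.2,0],0],[[0,0,0],0],[[0,0,0],0]]'; python3 -c "
from h import *;where()"
```

```text
time_s: 4.75
eef_pos: [636.4, 42.7, 84.6]
ee_rot: [-0.001, 0.075, 0.997, -0.001]
ft_force: [1.4, -0.2, -0.8]
gripper_width: 0.002
gripper_force: 0.0
t 4.75 press xyz -2.8 179.4 84.6 tooly in press -0.003 1.0 F x,y,z 1.4 0.0 -0.8 w 0.0
```

```bash
python3 -m pendant '[[[0,-0.1,0],0],[[0,-0.1,0],0],[[0,-0.1,0],0]]'; python3 -c "
from h import *;where()"; python3 -m pendant '[[[0,-0.05,0],0],[[0,-0.05,0],0]]'; python3 -c "
from h import *;where()
d=robot.get_image('wrist');cv2.imwrite('pics/w2.png',d['image'][:,:,::-1])"
```

```text
time_s: 5.12
eef_pos: [635.1, 32.2, 84.8]
ee_rot: [-0.001, 0.075, 0.997, 0.0]
ft_force: [-0.6, 2.1, -0.3]
gripper_width: 0.001
gripper_force: 1.0
t 5.12 press xyz -2.5 168.8 84.8 tooly in press -0.004 1.0 F x,y,z -0.9 2.0 -0.3 w 0.0
time_s: 5.38
eef_pos: [634.8, 27.8, 85.0]
ee_rot: [-0.0, 0.075, 0.997, 0.0]
ft_force: [-1.1, 2.3, -1.2]
gripper_width: -0.001
gripper_force: 1.0
t 5.38 press xyz -2.1 164.4 85.0 tooly in press -0.004 1.0 F x,y,z -1.4 2.1 -1.2 w -0.0
```

View pics/w2.png

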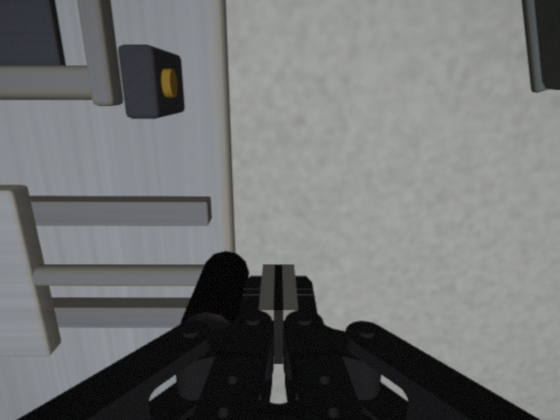

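The wrist view shows the finger against the knob at about (225,270), and the nest is sliding in with about 2 N. I'll keep pushing in small steps until the stop shows as a rise in force.

```bash
python3 -m pendant '[[[0,-0.05,0],0],[[0,-0.05,0],0]]'; python3 -c "
from h import *;where()"; python3 -m pendant '[[[0,-0.05,0],0]]'; python3 -c "
from h import *;where()"
```

```text
time_s: 5.68
eef_pos: [634.5, 23.9, 85.1]
ee_rot: [-0.0, 0.075, 0.997, 0.0]
ft_force: [-1.3, 5.1, -0.1]
gripper_width: -0.002
gripper_force: 3.4
t 5.67 press xyz -1.9 160.5 85.1 tooly in press -0.004 1.0 F x,y,z -2.1 4.8 -0.1 w -0.0
time_s: 5.8
eef_pos: [634.5, 23.9, 85.2]
ee_rot: [0.0, 0.074, 0.997, 0.001]
ft_force: [-0.5, 7.0, -0.7]
gripper_width: 0.001
gripper_force: 3.6
t 5.8 press xyz -1.8 160.5 85.2 tooly in press -0.005 1.0 F x,y,z -1.6 6.8 -0.7 w 0.0
```

It stopped at 160.5 mm, exactly where home was predicted, and the force is rising. One more firm push, then back off and go up.

```bash
python3 -m pendant '[[[0,-0.06,0],0],[[0,-0.04,0],0],[[0,0,0],0]]'; python3 -c "
from h import *;where()"; python3 -m pendant '[[[0,0.2,0],0],[[0,0.4,0],0],[[0,0.4,0],0],[[0,0,-0.8],0],[[0,0,-0.8],0],[[0.2,0,-0.4],0],[[0,0,0],0]]';python3 -c "
from h import *;where()
for n in ('scene','top'):
  d=robot.get_image(n);cv2.imwrite(f'pics/{n}2.png',d['image'][:,:,::-1])
  im=d['image'];x0,y0=(280,190) if n=='scene' else (262,183)
  for s,c,m in blobs((im.max(2)<70)&(np.hypot(*np.meshgrid(np.arange(560)-x0,np.arange(420)-y0))<25),30):
    p=on(d,*c,69)[:2]-O;print(n,s,p@X,p@Y)"
```

```text
time_s: 6.18
eef_pos: [634.4, 23.8, 85.2]
ee_rot: [0.001, 0.073, 0.997, 0.003]
ft_force: [-0.7, 10.2, -1.9]
gripper_width: -0.002
gripper_force: 5.2
t 6.17 press xyz -1.9 160.4 85.2 tooly in press -0.008 1.0 F x,y,z -2.2 10.0 -1.9 w -0.0
time_s: 7.05
eef_pos: [631.5, 59.1, 166.0]
ee_rot: [0.001, 0.075, 0.997, 0.0]
ft_force: [-1.3, 0.1, 0.2]
gripper_width: -0.004
gripper_force: 0.0
t 7.05 press xyz -10.2 194.8 166.0 tooly in press -0.004 1.0 F x,y,z -1.3 -0.1 0.2 w -0.0
scene [283 182   8  16 120] -1.2841283004981214 136.1902011977006
top [238 162  32  46 762] -1.0712522437321752 170.2036607935287
```

The nest is home: the knob measures y = 136 mm, against 135 nominal. Now I'll move over the bar's middle.

```bash
python3 -m pendant '[[[0.84,0,0],0],[[0.84,0,0],0],[[0.84,0,0],0],[[0.9,0,0],0],[[0,-0.97,0],0],[[0,-0.97,0],0],[[0,-0.97,0],0],[[0,-0.97,0],0],[[0,-0.97,0],0],[[0,0,0],0],[[0,0,0],0]]'; python3 - <<'E'
from h import *
where();o=robot.get_obs()
d=robot.get_image("wrist");cv2.imwrite("pics/w3.png",d["image"][:,:,::-1])
T=np.array(d["T_tool_cam"]);M=rot(o["ee_rot"])
d["eye"]=o["eef_pos"]+M@T[:3,3];f=210/np.tan(np.radians(d["fov_y"])/2)
im=d["image"].astype(int)
for s,c,m in blobs((im[...,2]>70)&(im[...,2]-im[...,0]>40),300):
    print(s,c)
    for u in (c[0],s[0],s[0]+s[2]):
        r=M@T[:3,:3]@np.array([(u-d["cx"])/f,(c[1]-d["cy"])/f,1]);p=d["eye"]+r*(73.5-d["eye"][2])/r[2];print(u,((p[:2]-O)@X).round(1),((p[:2]-O)@Y).round(1))
E
```

```text
time_s: 8.52
eef_pos: [467.2, -112.2, 164.3]
ee_rot: [-0.001, 0.075, 0.997, 0.0]
ft_force: [0.6, -0.8, -0.2]
gripper_width: 0.0
gripper_force: 0.0
t 8.53 press xyz -146.4 0.4 164.3 tooly in press -0.004 1.0 F x,y,z 0.7 -0.7 -0.2 w 0.0
[ 19 138  46 119 315] [ 41.56190476 196.66031746]
41.56190476190476 -167.0 -139.7
19 -167.0 -153.1
65 -167.1 -125.8
[   0  168   42  112 1484] [ 14.78773585 238.61522911]
14.787735849056604 -140.0 -161.5
0 -140.0 -170.6
42 -140.1 -144.7
[   78   210   402    41 15719] [277.99141167 229.87683695]
277.99141166740884 -146.4 0.7
78 -146.0 -121.6
480 -146.9 124.4
```

View pics/w3.png

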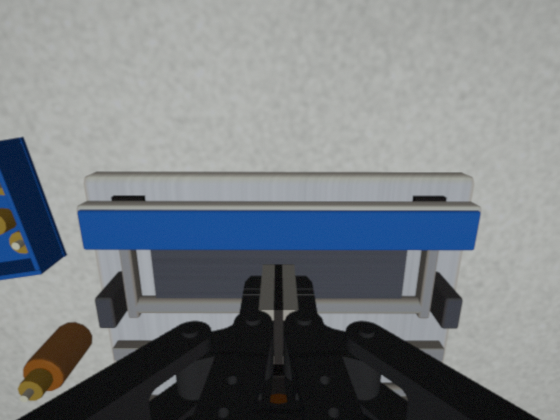

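The wrist view shows the bar from (78,230) to (480,230), with the tool centred within 1 mm. Now I'll press.

```bash
python3 -m pendant '[[[0.08,0.02,0.5],0],[[0,0,0.5],0],[[0,0,0.4],0],[[0,0,0.2],0],[[0,0,0.1],0],[[0,0,0.1],0],[[0,0,0.1],0],[[0,0,0],0]]'; python3 -c "
from h import *;where()"; python3 -m pendant '[[[0,0,0.08],0],[[0,0,0.08],0],[[0,0,0.08],0]]'; python3 -c "
from h import *;where()"
```

```text
time_s: 9.57
eef_pos: [463.3, -110.3, 89.1]
ee_rot: [-0.001, 0.074, 0.997, 0.001]
ft_force: [-3.9, 4.6, 5.6]
gripper_width: -0.0
gripper_force: 3.0
t 9.57 press xyz -150.5 1.6 89.1 tooly in press -0.005 1.0 F x,y,z -4.5 3.9 5.6 w -0.0
time_s: 9.95
eef_pos: [463.1, -110.2, 82.3]
ee_rot: [-0.001, 0.074, 0.997, 0.001]
ft_force: [-11.9, 8.8, 64.8]
gripper_width: 0.001
gripper_force: 33.0
t 9.95 press xyz -150.7 1.7 82.3 tooly in press -0.005 1.0 F x,y,z -13.1 6.8 64.8 w 0.0
```

```bash
python3 -m pendant '[[[0,0,-0.04],0],[[0,0,0],0]]'; python3 -c "
from h import *;where()
d=robot.get_image('wrist');cv2.imwrite('pics/w4.png',d['image'][:,:,::-1])"
```

```text
time_s: 10.2
eef_pos: [463.2, -110.2, 83.1]
ee_rot: [-0.001, 0.074, 0.997, 0.001]
ft_force: [-6.4, 6.4, 25.5]
gripper_width: -0.0
gripper_force: 13.4
t 10.2 press xyz -150.7 1.7 83.1 tooly in press -0.005 1.0 F x,y,z -7.3 5.4 25.5 w -0.0
```

View pics/w4.png

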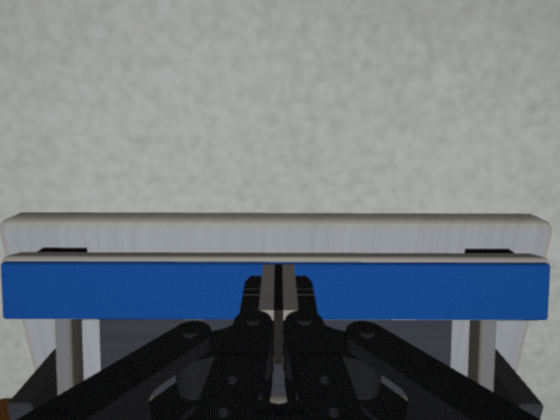

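The bar is down and level, with both edges running evenly across at rows 262 and 318, at 25 N against the hard stop. I'll hold for about a second, then let it come up.

```bash
python3 -m pendant '[[[0,0,0],0],[[0,0,0],0],[[0,0,0],0],[[0,0,0],0],[[0,0,0],0],[[0,0,0],0],[[0,0,0],0]]'; python3 -c "
from h import *;where()"; python3 -m pendant '[[[0,0,-0.1],0],[[0,0,-0.1],0],[[0,0,-0.1],0],[[0,0,-0.1],0],[[0,0,-0.2],0],[[0,0,-0.5],0],[[0.3,0,-0.8],0],[[0.8,0,-0.5],0],[[0.8,0,0],0],[[0.8,0,0],0],[[0,0,0],0],[[0,0,0],0]]'; python3 -c "
from h import *;where()
import numpy as np
a=robot.get_image('scene')['image'];b=robot.get_image('top')['image']
c=[cv2.resize(a[130:310,220:420],(400,360)),cv2.resize(b[120:290,200:389],(400,360))]
cv2.imwrite('pics/fin.png',np.hstack(c)[:,:,::-1])"
```

```text
time_s: 11.12
eef_pos: [463.2, -110.2, 83.1]
ee_rot: [-0.001, 0.074, 0.997, 0.001]
ft_force: [-6.2, 6.8, 25.7]
gripper_width: 0.004
gripper_force: 13.5
t 11.12 press xyz -150.7 1.7 83.1 tooly in press -0.005 1.0 F x,y,z -7.2 5.7 25.7 w 0.0
time_s: 12.62
eef_pos: [359.5, -96.0, 177.6]
ee_rot: [0.002, 0.075, 0.997, -0.0]
ft_force: [-0.4, -0.4, 0.1]
gripper_width: -0.001
gripper_force: 0.0
t 12.62 press xyz -255.2 -0.1 177.6 tooly in press -0.003 1.0 F x,y,z -0.3 -0.4 0.1 w -0.0
```

View pics/fin.png

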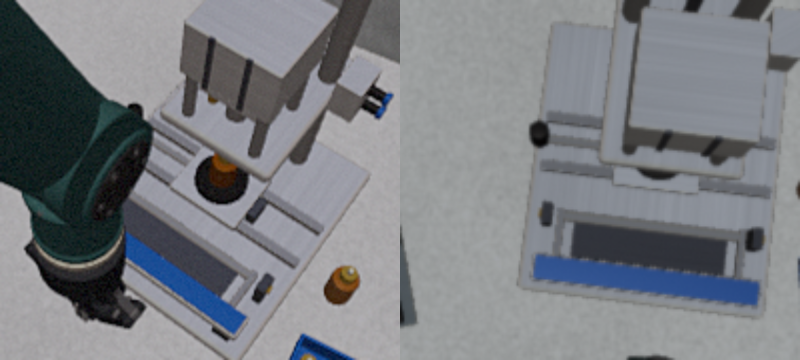

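The views show the bar back up and level, the nest home under the head, and the bottle and tray where they were. I'm handing in.

```bash
python3 -c "
from plant import robot;print(robot.hand_in())"
```

```text
the job is handed in; nothing more can be done
None
```

I slid the nest home against its stop, pushed the bar fully down near its middle, level, for just over a second, let it spring back up, and handed the job in at about 13 s; the head hid the collar, so I couldn't see directly that it was pressed on.

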